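# Reset the hold-down spindle of a clamping jig and jam its nut

### The job

On the small grey hold-down jig, loosen the jam nut with its cranked lever, then screw the spindle down by its black knob until the rubber foot is pressed clearly but moderately onto the wooden block, stopping by feel and not crushing it. Then turn the lever back until the nut is firmly tight again, without straining it, and let go. Do not force the knob while the nut is tight, leave the block lying in its nest, and do not disturb the tin, the glue bottle or the tape measure.

Things in the scene. Friction and masses are not known exactly. Their poses are not given: they have to be found in the camera images.
- jig: grey hold-down jig fixed to the bench: base 170x110x12 mm, column (105 mm high) at its +x end, arm from it to a round boss (42 mm dia, z 83-105 mm) over the block. Origin on the bench on the spindle axis; z up along that axis, x from spindle to column. At yaw 0 the column is on the far side from the robot.
- lever_post (a point): middle of the upright black post (15 mm dia, z 133-172 mm; this point z 155 mm) at the end of the jam nut's cranked lever, 90 mm from the spindle axis, round which it swings level. At the start the lever points along the jig's -x and the nut is tight. Free, the lever needs 4 N at the post.
- nut (a joint): turn of nut and lever, rad, about 0 at the start, growing as it loosens (counter-clockwise from above; stop at 0.9). Loose by 0.45. Tightening (down to -0.9): where it bites changes with the spindle setting, 0.1 to 0.4 rad beyond the start. Then the push at the post grows 1.1 N per 0.1 rad: 8-10 N is firmly tight, over 13 N strains it; on release it may spring back a little and stays tight.
- knob_grip (a point): on the spindle axis, mid-height of the fluted round black knob on top of the spindle (36 mm dia, grippable from 16 mm below to 14 mm above this point, flat top 18 mm above; this point z about 173 mm at the start). It sinks with the spindle.
- knob (a joint): turn of knob and spindle, rad, 0 at the start, growing clockwise from above, which screws the spindle down 5 mm per rad (steep thread), up to 6. Nut loose: needs about 0.17 N m, plus 0.005 N m per newton of foot press; stays where left (standing still, the friction part can show either way). Nut tight: locked.
- spindle: spindle with rubber foot (19 mm dia) below; origin on its axis, z 83 mm at the start; sinks, does not turn. Foot length differs by up to 3.5 mm either way between starts (not measured): it meets the block at 0.7 to 2.1 rad of the knob, to be felt. The rubber gives 1 mm per 6 N (press grows 30 N per rad of knob); 15 N is about right (7-24 N wanted), over 30 N crushes the block.
- clamp: gripping insert of the jam nut, hidden in the boss; its force on the shaft is the clamping force (20 to 35 N when tight, 0 when loose)
- workpiece: plain sawn wooden block 45x60x40 mm, loose, lying in the shallow nest on the jig's base under the foot; origin at the centre of its underside, z up
- nest (a point): centre of the nest floor on the base plate, on the spindle axis, 12 mm above the bench
- wax_tin: round tin 63 mm dia, 35 mm high, beside the jig; origin at the centre of its underside; leave alone
- glue_bottle: small glue bottle with a blue cap, 28 mm thick, 98 mm high, beside the jig; origin at the centre of its underside; leave alone
- tape_measure: tape measure 36x79x65 mm beside the jig; origin at the centre of its underside; leave alone
There are look-alikes about, which are no part of the job. Several things have the shape of the workpiece; the one meant has the colours described above.

How it is judged:
By the outcome, as a careful person would: the job done as asked, in the order asked, and still so for the second after the job is handed in, with the robot touching nothing.
It also fails if it takes over 72 s, if anything falls off the work surface, if the arm or the gripper's body presses on something with over 40 N, if the wrist force passes 120 N, or if a joint passes its speed limit or range.

### The arm

A 6-joint arm with a two-finger parallel gripper is mounted at the origin on a cart in front of the work surface, level with it; the furniture and walls round the work are solid. World frame = base frame: x ahead of the robot, y to its left, z up, the work surface at z = 0. Lengths are in m, angles in rad, forces in N, time in s.
With the tool pointing down it reaches from about 0.3 to 0.775 m from the base axis. Payload 14.6 kg.
Tool frame: the origin (TCP) lies midway between the tips of the shut fingers; the grasp point (between the pads) lies 19 mm behind it (grasp_offset is the distance from the TCP to the grasp point, in m); z points along the fingers, y is the line along which they close (so a half turn about z gives the same grasp; the last joint's range is limited). The gripper opens to 94 mm and grips with 3 to 60 N. Pads are 16 mm wide; open, the fingers measure 119 mm over their backs; the gripper's body (75 mm by 177 mm) begins 78 mm behind the grasp point.
Start: joints at [1.043, 0.3, 1.521, -0, 1.321, -0.067], TCP at [0.245, 0.493, 0.205] pointing down, gripper open.
Joint ranges: [-3.03, 3.03], [-0.79, 2.21], [0.23, 2.52], [-1.04, 4.18], [0, 3.07], [-2.55, 2.55]. Speed limits (rad/s): [2.22, 2.22, 2.57, 3.14, 3.14, 3.14].

### API

Orientations are given as [roll, pitch, yaw] about the fixed x, y, z axes, in that order (R = Rz(yaw) Ry(pitch) Rx(roll)).
In Python, from station import * gives the robot as it stands. The module is installed in compiled form; this text tells all that it offers.
- The arm moves only by the tool send_rows, never from a script. Its argument "rows" is a list of rows, each an object of numbers: "dx", "dy", "dz": the shift along the tool's x, y, z in mm; "roll": the turn about the tool's z in degrees; "jaw": the closure, from -1 (fully open) to 1 (shut). In form: [{"dx": .., "dy": .., "dz": .., "roll": .., "jaw": ..}, ...]. A call has 1 to 12 rows; each row shifts and turns the commanded pose from where the row before left it, along the tool's axes as they then stand; what a row does not reach is not made up. A row lasts 1/12 s, in which the tool goes at most 41.7 mm and 7.16 degrees, less where a joint would pass 70% of its speed; a pose out of reach is approached as far as the arm can. A call is refused whole if a number of a shift passes 41.7 or a number of a turn 7.16, either way. A call with a gripper value outside its range is refused whole. The fingers move at their own pace and stop on an object; "force" is the grip in N (left out, the last holds). Time passes only in rows, so rows that do not move let the fingers close. It gives the time, the measured TCP pose, the force, the opening and the grip force at its end, in the units of the state.
- get_obs(): the state, without advancing time (a new reading comes with each control period).
- camera(name): name is "side" or "top" or "wrist"; returns a dict with "frame" (400x640x3 uint8, red, green, blue), "z_map" (400x640 float32, m along the optical axis (not along the pixel's ray), 0 where there is no reading), "camera_matrix" (3x3 intrinsics, pixels), "rvec" (rotation vector, rad) and "tvec" (3), from world to camera coordinates, as OpenCV has them. Camera axes: x right, y down, z forward; pixel columns grow to the right and rows downward; lengths in m; the calibration is good to about 2 mm. A picture is of the moment at which its call begins.
- hand_in(): hands the job in; it is judged then, once.
The state is a dict: "time_s": time; "qpos": joint angles; "joint_vel": joint speeds; "tau": joint torques, N m; "ee_pos": TCP position; "eef_rot": TCP orientation; "force": force on the tool from outside, world axes, zero at the start; "moment": the same for the moment, N m; "grip_width": finger opening in m; "grip_force": force on a finger pad.
Only numpy, scipy, OpenCV 4.12 (cv2) and the standard library are available. Lean on these libraries where they do the work, as an engineer would, in place of code of your own. Each camera call takes 0.05 s, during which the arm holds its last target. There are 200 camera calls.

## Working session

There is one attempt and no reset: what is moved stays moved. The work goes in short steps, Python scripts to look and compute and a tool call to move; the robot and the scene stay as the last step left them, time stands still between calls to the robot, and variables do not carry over. Pictures are saved under pics/ and viewed, at most 10 in all, crops included, and the job is handed in when it is done.

Besides the shell and the picture viewer there is one more tool, called after "Call:" by a JSON object that holds its "op" and its "data", one argument or row to a line. send_rows: Moves the arm, as the interface text tells. Its arguments: {"type":"object","properties":{"rows":{"type":"array"},"force":{"type":"number"}},"required":["rows"]}

```bash
mkdir -p pics; cat > h.py <<'E'
from station import *
import numpy as np, cv2
def cam(n):
    c=camera(n); R=cv2.Rodrigues(np.array(c['rvec'],float))[0]; return c,R,np.array(c['tvec'],float).ravel()
def pts(c,R,t):
    K=c['camera_matrix']; z=c['z_map']; v,u=np.mgrid[:400,:640]
    P=np.stack([(u-K[0,2])/K[0,0]*z,(v-K[1,2])/K[1,1]*z,z],-1)
    return (P-t)@R
E
python3 - <<'E'
from h import *
o=get_obs();print({k:np.round(v,3) for k,v in o.items()})
fr=[]
for n in('top','side'):
    c,R,t=cam(n); W=pts(c,R,t); np.save(n+'.npy',W); cv2.imwrite(f'pics/{n}.png',c['frame'][...,::-1]); np.save(n+'_f.npy',c['frame'])
    print(n,-R.T@t,R[2])
E
```

```text
{'time_s': np.float64(0.0), 'qpos': array([ 1.043,  0.3  ,  1.522, -0.   ,  1.321, -0.067]), 'joint_vel': array([-0.001, -0.001,  0.001,  0.001, -0.002,  0.   ]), 'tau': array([ 0.0000e+00, -5.3180e+01, -3.5274e+01,  7.1000e-02,  2.4000e-02,
       -0.0000e+00]), 'ee_pos': array([0.244, 0.492, 0.205]), 'eef_rot': array([-3.14 , -0.   ,  2.681]), 'force': array([-0.143,  0.037, -0.597]), 'moment': array([-0.019,  0.038, -0.031]), 'grip_force': np.float64(0.0), 'grip_width': np.float64(0.094)}
top [0.27046142 0.02264153 1.35411813] [ 0.19931166 -0.0126141  -0.97985496]
side [ 0.22239969 -0.83319736  0.65323108] [ 0.28376248  0.81419436 -0.50652384]
```

View pics/top.png

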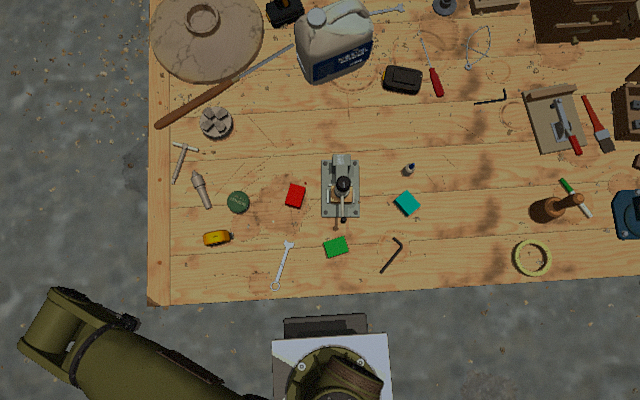

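View pics/side.png

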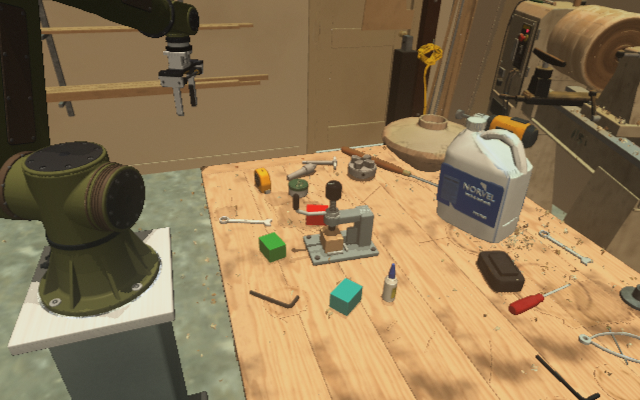

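The top view shows the jig at (341,188), its knob at about (343,184), and the lever post near (343,219). In the side view the knob is at (334,190) and the post at (296,202).

```bash
python3 - <<'E'
from h import *
for n,b in(('top',(325,150,362,232)),('side',(285,175,380,262))):
    W=np.load(n+'.npy');f=np.load(n+'_f.npy').astype(int)
    u0,v0,u1,v1=b; w=W[v0:v1,u0:u1].reshape(-1,3); g=f[v0:v1,u0:u1].reshape(-1,3)
    dark=(g.max(1)<60)
    for lo,hi,nm in((.183,.2,'knobtop'),(.155,.2,'knob'),(.12,.180,'post+')):
        m=dark&(w[:,2]>lo)&(w[:,2]<hi)
        p=w[m]
        if nm=='post+': 
            p=p[p[:,0]<w[dark&(w[:,2]>.183)][:,0].mean()-.05]
        if len(p): print(n,nm,len(p),p.mean(0).round(4),p.min(0).round(4),p.max(0).round(4))
    m=(w[:,2]>.095)&(w[:,2]<.112)&~dark
    p=w[m]; 
    if len(p): 
        r=cv2.minAreaRect((p[:,:2]*1000).astype(np.float32)); print(n,'arm',len(p),p.mean(0).round(4),r)
    m=(w[:,2]>.008)&(w[:,2]<.017)&(g.max(1)-g.min(1)<30)
    p=w[m]; r=cv2.minAreaRect((p[:,:2]*1000).astype(np.float32)); print(n,'base',len(p),r)
f=np.load('top_f.npy')[140:240,280:430];g=np.load('side_f.npy')[170:270,270:420]
cv2.imwrite('pics/crop.png',cv2.resize(np.vstack([f,g])[...,::-1],None,fx=3,fy=3,interpolation=2))
E
```

```text
top knobtop 146 [ 0.5331 -0.0585  0.19  ] [ 0.5154 -0.0767  0.183 ] [ 0.5511 -0.0412  0.1959]
top knob 201 [ 0.5191 -0.0574  0.1847] [ 0.4369 -0.0767  0.1589] [ 0.5511 -0.0412  0.1959]
top post+ 29 [ 0.4433 -0.0531  0.1666] [ 0.4369 -0.0588  0.122 ] [ 0.4565 -0.048   0.1745]
top arm 385 [ 0.5961 -0.0635  0.1046] ((570.3673095703125, -61.386653900146484), (46.649131774902344, 127.39497375488281), 85.30493927001953)
top base 906 ((557.2330322265625, -66.90090942382812), (98.03125, 169.14016723632812), 86.2391586303711)
side knobtop 10 [ 0.5265 -0.0726  0.1843] [ 0.517  -0.0777  0.183 ] [ 0.5398 -0.0647  0.1865]
side knob 79 [ 0.53   -0.0724  0.1732] [ 0.5163 -0.0792  0.1566] [ 0.5474 -0.0615  0.1865]
side arm 505 [ 0.578  -0.069   0.1037] ((554.1139526367188, -62.89002990722656), (50.9671745300293, 158.19793701171875), 88.49243927001953)
side base 920 ((557.9703979492188, -64.14954376220703), (106.05169677734375, 168.052978515625), 86.92942810058594)
```

View pics/crop.png

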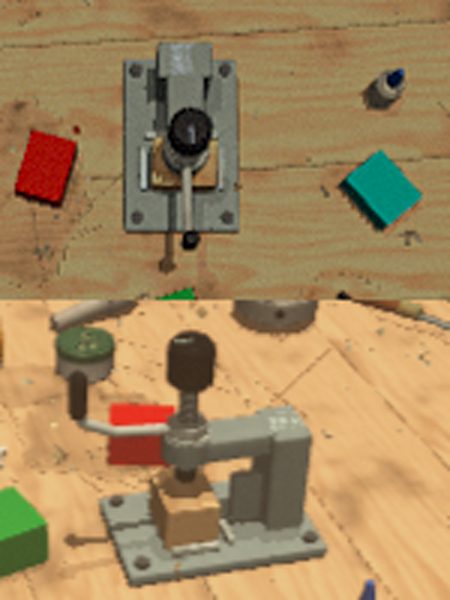

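The knob axis is at about (0.533, -0.058) and the post at about (0.443, -0.053). They are 90 mm apart, as specified, and the jig yaw is about -3.5°. I'll go over the post now.

Call:
{"op": "send_rows", "data": {
  "rows": [
    {"dx":-26,"dy":-25,"jaw":-1},
    {"dx":-26,"dy":-25},
    {"dx":-26,"dy":-25},
    {"dx":-26,"dy":-25},
    {"dx":-26,"dy":-25},
    {"dx":-26,"dy":-25},
    {"dx":-26,"dy":-25},
    {"dx":-26,"dy":-25},
    {"dx":-26,"dy":-25},
    {"dx":-26,"dy":-25},
    {"dx":-26,"dy":-25},
    {"dx":-26,"dy":-25}
  ]
}}

```text
invalid input at $.rows[0]: expected keys dx, dy, dz, roll, jaw
```

Call:
{"op": "send_rows", "data": {
  "rows": [
    {"dx":-26,"dy":-25},
    {"dx":-26,"dy":-25},
    {"dx":-26,"dy":-25},
    {"dx":-26,"dy":-25},
    {"roll":-6},
    {"roll":-6},
    {"roll":-6},
    {"roll":-5},
    {"roll":0},
    {"roll":0}
  ]
}}

```text
invalid input at $.rows[0]: expected keys dx, dy, dz, roll, jaw
```

All keys are required in every row.

Call:
{"op": "send_rows", "data": {
  "rows": [
    {"dx":-26,"dy":-25,"dz":0,"roll":0,"jaw":-1},
    {"dx":-26,"dy":-25,"dz":0,"roll":0,"jaw":-1},
    {"dx":-26,"dy":-25,"dz":0,"roll":0,"jaw":-1},
    {"dx":-26,"dy":-25,"dz":0,"roll":0,"jaw":-1},
    {"dx":-26,"dy":-25,"dz":0,"roll":0,"jaw":-1},
    {"dx":-26,"dy":-25,"dz":0,"roll":0,"jaw":-1},
    {"dx":-26,"dy":-25,"dz":0,"roll":0,"jaw":-1},
    {"dx":-26,"dy":-25,"dz":0,"roll":0,"jaw":-1},
    {"dx":-26,"dy":-25,"dz":0,"roll":0,"jaw":-1},
    {"dx":-26,"dy":-25,"dz":0,"roll":0,"jaw":-1},
    {"dx":-26,"dy":-25,"dz":0,"roll":0,"jaw":-1},
    {"dx":-26,"dy":-25,"dz":0,"roll":0,"jaw":-1}
  ]
}}

```text
time_s: 1.1
ee_pos: [0.3907, 0.0834, 0.2055]
eef_rot: [3.142, 0.0, 2.681]
force: [0.7, 0.7, -0.4]
grip_width: 0.0939
grip_force: 0.0
```

Call:
{"op": "send_rows", "data": {
  "rows": [
    {"dx":-26,"dy":-25,"dz":0,"roll":0,"jaw":-1},
    {"dx":-26,"dy":-25,"dz":0,"roll":0,"jaw":-1},
    {"dx":-26,"dy":-25,"dz":0,"roll":0,"jaw":-1},
    {"dx":-26,"dy":-25,"dz":0,"roll":0,"jaw":-1},
    {"dx":0,"dy":0,"dz":0,"roll":-6,"jaw":-1},
    {"dx":0,"dy":0,"dz":0,"roll":-6,"jaw":-1},
    {"dx":0,"dy":0,"dz":0,"roll":-6,"jaw":-1},
    {"dx":0,"dy":0,"dz":0,"roll":-5,"jaw":-1},
    {"dx":0,"dy":0,"dz":0,"roll":0,"jaw":-1},
    {"dx":0,"dy":0,"dz":0,"roll":0,"jaw":-1}
  ]
}}

```text
time_s: 1.93
ee_pos: [0.4392, -0.0506, 0.2053]
eef_rot: [3.142, -0.0, 3.079]
force: [0.0, -0.4, 0.3]
grip_width: 0.0941
grip_force: 0.0
```

```bash
cat > rep.py <<'E'
from h import *
def rep():
    o=get_obs(); e=o['ee_pos'];y=o['eef_rot'][2]%(2*np.pi)
    print('t%.2f'%o['time_s'],'pos',e.round(4),'yaw %.3f'%y,'q',o['qpos'].round(2),'F',o['force'].round(2),'M',o['moment'].round(3),'w%.4f g%.1f'%(o['grip_width'],o['grip_force']))
    return o,e,y
def to(tx,ty,e,y):
    d=np.array([tx,ty])-e[:2]; return 1e3*np.array([d@[np.cos(y),np.sin(y)],d@[np.sin(y),-np.cos(y)]])
E
python3 - <<'E'
from rep import *
o,e,y=rep(); print(to(.4433,-.053,e,y))
c,R,t=cam('wrist'); W=pts(c,R,t); f=c['frame']; cv2.imwrite('pics/w1.png',f[...,::-1])
d=(f.max(2)<70)
for n,P in(('knob',(.533,-.0585)),('post',(.4433,-.053))):
    m=d&(W[...,2]>.16)&(W[...,2]<.2)&(np.hypot(W[...,0]-P[0],W[...,1]-P[1])<.03)
    if m.sum(): print(n,m.sum(),W[m].mean(0),W[m].min(0),W[m].max(0))
E
```

```text
t1.93 pos [ 0.4392 -0.0506  0.2053] yaw 3.079 q [-0.2   0.06  1.81  0.    1.28 -1.71] F [ 0.01 -0.36  0.25] M [ 0.039 -0.047  0.004] w0.0941 g0.0
[-4.24303169 -2.11646901]
knob 2031 [ 0.5272844  -0.05864763  0.18684335] [ 0.51651527 -0.07704939  0.16064082] [ 0.54579475 -0.04156308  0.19211124]
post 402 [ 0.4436564  -0.05330735  0.16927804] [ 0.43837845 -0.0598445   0.16001734] [ 0.45092465 -0.04666129  0.17301943]
```

View pics/w1.png

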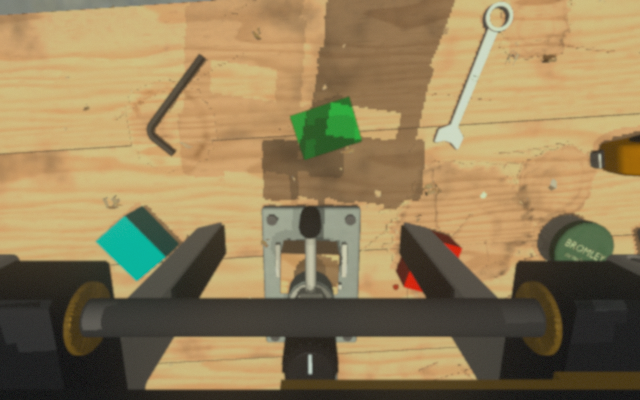

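Post confirmed between the fingers (wrist pixel about 310,220). I'll descend and grip it.

Call:
{"op": "send_rows", "data": {
  "rows": [
    {"dx":-4.5,"dy":-2.5,"dz":6,"roll":0,"jaw":-1},
    {"dx":0,"dy":0,"dz":20,"roll":0,"jaw":-1},
    {"dx":0,"dy":0,"dz":20,"roll":0,"jaw":-1},
    {"dx":0,"dy":0,"dz":20,"roll":0,"jaw":0},
    {"dx":0,"dy":0,"dz":0,"roll":0,"jaw":1},
    {"dx":0,"dy":0,"dz":0,"roll":0,"jaw":1},
    {"dx":0,"dy":0,"dz":0,"roll":0,"jaw":1},
    {"dx":0,"dy":0,"dz":0,"roll":0,"jaw":1},
    {"dx":0,"dy":0,"dz":0,"roll":0,"jaw":1},
    {"dx":0,"dy":0,"dz":0,"roll":0,"jaw":1}
  ],
  "force": 30
}}

```text
time_s: 2.82
ee_pos: [0.4439, -0.0535, 0.1401]
eef_rot: [-3.141, 0.001, 3.082]
force: [0.7, -0.2, -0.2]
grip_width: 0.051
grip_force: 0.0
```

```bash
python3 -c "
from rep import *
rep()"
```

```text
t2.82 pos [ 0.4439 -0.0535  0.1401] yaw 3.082 q [-0.2   0.14  1.88  0.    1.12 -1.71] F [ 0.67 -0.19 -0.24] M [0.04  0.022 0.038] w0.0510 g0.0
```

Call:
{"op": "send_rows", "data": {
  "rows": [
    {"dx":0,"dy":0,"dz":0,"roll":0,"jaw":1},
    {"dx":0,"dy":0,"dz":0,"roll":0,"jaw":1},
    {"dx":0,"dy":0,"dz":0,"roll":0,"jaw":1},
    {"dx":0,"dy":0,"dz":0,"roll":0,"jaw":1},
    {"dx":0,"dy":0,"dz":0,"roll":0,"jaw":1},
    {"dx":0,"dy":0,"dz":0,"roll":0,"jaw":1},
    {"dx":0,"dy":0,"dz":0,"roll":0,"jaw":1},
    {"dx":0,"dy":0,"dz":0,"roll":0,"jaw":1}
  ]
}}

```text
time_s: 3.48
ee_pos: [0.4436, -0.0534, 0.1394]
eef_rot: [-3.142, -0.0, 3.082]
force: [-0.6, 0.0, 0.8]
grip_width: 0.0145
grip_force: 30.0
```

```bash
python3 -c "
from rep import *
rep()"
```

```text
t3.48 pos [ 0.4436 -0.0534  0.1394] yaw 3.082 q [-0.2   0.14  1.88 -0.    1.12 -1.71] F [-0.57  0.04  0.8 ] M [ 0.104  0.073 -0.009] w0.0145 g30.0
```

Call:
{"op": "send_rows", "data": {
  "rows": [
    {"dx":-0.15,"dy":-5.5,"dz":0,"roll":-3.5,"jaw":1},
    {"dx":-0.15,"dy":-5.5,"dz":0,"roll":-3.5,"jaw":1},
    {"dx":-0.15,"dy":-5.5,"dz":0,"roll":-3.5,"jaw":1},
    {"dx":-0.15,"dy":-5.5,"dz":0,"roll":-3.5,"jaw":1},
    {"dx":-0.15,"dy":-5.5,"dz":0,"roll":-3.5,"jaw":1},
    {"dx":0,"dy":0,"dz":0,"roll":0,"jaw":1}
  ]
}}

```text
time_s: 3.98
ee_pos: [0.4463, -0.0812, 0.1395]
eef_rot: [-3.141, 0.0, -2.893]
force: [2.5, -3.3, -1.2]
grip_width: 0.0147
grip_force: 30.0
```

Call:
{"op": "send_rows", "data": {
  "rows": [
    {"dx":-0.15,"dy":-5.5,"dz":0,"roll":-3.5,"jaw":1},
    {"dx":-0.15,"dy":-5.5,"dz":0,"roll":-3.5,"jaw":1},
    {"dx":-0.15,"dy":-5.5,"dz":0,"roll":-3.5,"jaw":1},
    {"dx":-0.15,"dy":-5.5,"dz":0,"roll":-3.5,"jaw":1},
    {"dx":-0.15,"dy":-5.5,"dz":0,"roll":-3.5,"jaw":1},
    {"dx":0,"dy":0,"dz":0,"roll":0,"jaw":1}
  ]
}}

```text
time_s: 4.48
ee_pos: [0.457, -0.1063, 0.1394]
eef_rot: [-3.141, 0.0, -2.59]
force: [3.2, -2.9, -0.7]
grip_width: 0.0142
grip_force: 30.0
```

```bash
python3 -c "
from rep import *
o,e,y=rep(); d=e[:2]-[.5335,-.0588];print(np.hypot(*d),np.arctan2(d[1],d[0])%6.283)"
```

```text
t4.48 pos [ 0.457  -0.1063  0.1394] yaw 3.694 q [-0.31  0.19  1.82 -0.    1.13 -2.43] F [ 3.22 -2.85 -0.66] M [-0.448 -0.429 -0.042] w0.0142 g30.0
0.09009260148221065 3.696939084620498
```

The nut is swung about 0.61 rad and shows the free 4 N. I'll release it and go to the knob.

Call:
{"op": "send_rows", "data": {
  "rows": [
    {"dx":0,"dy":0,"dz":0,"roll":0,"jaw":-1},
    {"dx":0,"dy":0,"dz":0,"roll":0,"jaw":-1},
    {"dx":0,"dy":0,"dz":0,"roll":0,"jaw":-1},
    {"dx":0,"dy":0,"dz":0,"roll":0,"jaw":-1},
    {"dx":0,"dy":0,"dz":-15,"roll":0,"jaw":-1},
    {"dx":0,"dy":0,"dz":-25,"roll":0,"jaw":-1},
    {"dx":0,"dy":0,"dz":-25,"roll":0,"jaw":-1},
    {"dx":-30,"dy":0,"dz":0,"roll":-3,"jaw":-1},
    {"dx":-30,"dy":1.6,"dz":0,"roll":-3,"jaw":-1},
    {"dx":-30,"dy":3.2,"dz":0,"roll":-3,"jaw":-1},
    {"dx":0,"dy":0,"dz":0,"roll":0,"jaw":-1},
    {"dx":0,"dy":0,"dz":0,"roll":0,"jaw":-1}
  ]
}}

```text
time_s: 5.48
ee_pos: [0.5281, -0.0502, 0.204]
eef_rot: [3.141, -0.001, -2.432]
force: [-0.5, -0.0, -1.1]
grip_width: 0.0908
grip_force: 0.0
```

```bash
python3 - <<'E'
from rep import *
o,e,y=rep(); print(to(.5335,-.0588,e,y))
c,R,t=cam('top'); W=pts(c,R,t); f=c['frame'];d=f.max(2)<60
m=d&(W[...,2]>.15)&(W[...,2]<.18)&(abs(np.hypot(W[...,0]-.5335,W[...,1]+.0588)-.09)<.012)
print(m.sum(),W[m].mean(0),W[m].min(0),W[m].max(0))
E
```

```text
t5.48 pos [ 0.5281 -0.0502  0.204 ] yaw 3.851 q [-0.16  0.26  1.58 -0.    1.31 -2.44] F [-0.48 -0.01 -1.06] M [ 0.106  0.038 -0.027] w0.0908 g0.0
[  1.48927072 -10.07358579]<stdin>:5: RuntimeWarning: Mean of empty slice.
  ret = um.true_divide(
Traceback (most recent call last):
ValueError: zero-size array to reduction operation minimum which has no identity
```

Call:
{"op": "send_rows", "data": {
  "rows": [
    {"dx":1.5,"dy":-10,"dz":0,"roll":0,"jaw":-1},
    {"dx":0,"dy":0,"dz":0,"roll":0,"jaw":-1},
    {"dx":0,"dy":0,"dz":17,"roll":0,"jaw":-1},
    {"dx":0,"dy":0,"dz":17,"roll":0,"jaw":-1},
    {"dx":0,"dy":0,"dz":17,"roll":0,"jaw":0},
    {"dx":0,"dy":0,"dz":0,"roll":0,"jaw":1},
    {"dx":0,"dy":0,"dz":0,"roll":0,"jaw":1},
    {"dx":0,"dy":0,"dz":0,"roll":0,"jaw":1},
    {"dx":0,"dy":0,"dz":0,"roll":0,"jaw":1},
    {"dx":0,"dy":0,"dz":0,"roll":0,"jaw":1},
    {"dx":0,"dy":0,"dz":0,"roll":0,"jaw":1},
    {"dx":0,"dy":0,"dz":0,"roll":0,"jaw":1}
  ],
  "force": 30
}}

```text
time_s: 6.53
ee_pos: [0.5333, -0.0597, 0.1539]
eef_rot: [-3.141, 0.0, -2.433]
force: [-0.5, -0.7, 0.2]
grip_width: 0.0438
grip_force: 0.0
```

Call:
{"op": "send_rows", "data": {
  "rows": [
    {"dx":0,"dy":0,"dz":0,"roll":0,"jaw":1},
    {"dx":0,"dy":0,"dz":0,"roll":0,"jaw":1},
    {"dx":0,"dy":0,"dz":0,"roll":0,"jaw":1},
    {"dx":0,"dy":0,"dz":0,"roll":0,"jaw":1},
    {"dx":0,"dy":0,"dz":0,"roll":0,"jaw":1},
    {"dx":0,"dy":0,"dz":0,"roll":0,"jaw":1}
  ]
}}

```text
time_s: 7.03
ee_pos: [0.5334, -0.0598, 0.1537]
eef_rot: [-3.141, 0.0, -2.433]
force: [2.3, -2.2, 3.3]
grip_width: 0.0355
grip_force: 30.0
```

```bash
python3 -c "
from rep import *
rep()"
```

```text
t7.03 pos [ 0.5334 -0.0598  0.1537] yaw 3.850 q [-0.18  0.32  1.62 -0.    1.2  -2.46] F [ 2.31 -2.18  3.32] M [-0.445 -0.388  0.027] w0.0355 g30.0
```

Call:
{"op": "send_rows", "data": {
  "rows": [
    {"dx":0,"dy":0,"dz":0.25,"roll":2.9,"jaw":1},
    {"dx":0,"dy":0,"dz":0.25,"roll":2.9,"jaw":1},
    {"dx":0,"dy":0,"dz":0.25,"roll":2.9,"jaw":1},
    {"dx":0,"dy":0,"dz":0.25,"roll":2.9,"jaw":1}
  ]
}}

```text
time_s: 7.37
ee_pos: [0.5332, -0.0595, 0.1527]
eef_rot: [3.141, 0.0, -2.638]
force: [1.2, -0.1, 4.0]
grip_width: 0.0351
grip_force: 30.0
```

```bash
python3 -c "
from rep import *
rep()"
```

```text
t7.37 pos [ 0.5332 -0.0595  0.1527] yaw 3.645 q [-0.18  0.32  1.62  0.    1.2  -2.25] F [ 1.16 -0.08  3.97] M [ 0.12  -0.044  0.108] w0.0351 g30.0
```

Call:
{"op": "send_rows", "data": {
  "rows": [
    {"dx":0,"dy":0,"dz":0.25,"roll":2.9,"jaw":1},
    {"dx":0,"dy":0,"dz":0.25,"roll":2.9,"jaw":1},
    {"dx":0,"dy":0,"dz":0.25,"roll":2.9,"jaw":1},
    {"dx":0,"dy":0,"dz":0.25,"roll":2.9,"jaw":1}
  ]
}}

```text
time_s: 7.7
ee_pos: [0.5331, -0.0591, 0.1517]
eef_rot: [3.141, 0.0, -2.84]
force: [-0.8, 2.5, 5.5]
grip_width: 0.0353
grip_force: 30.0
```

```bash
python3 -c "
from rep import *
rep()"
```

```text
t7.70 pos [ 0.5331 -0.0591  0.1517] yaw 3.443 q [-0.18  0.32  1.62  0.    1.2  -2.05] F [-0.81  2.51  5.55] M [0.635 0.123 0.163] w0.0353 g30.0
```

Call:
{"op": "send_rows", "data": {
  "rows": [
    {"dx":0,"dy":0,"dz":0.25,"roll":2.9,"jaw":1},
    {"dx":0,"dy":0,"dz":0.25,"roll":2.9,"jaw":1},
    {"dx":0,"dy":0,"dz":0.25,"roll":2.9,"jaw":1}
  ]
}}

```text
time_s: 7.95
ee_pos: [0.5331, -0.0589, 0.1509]
eef_rot: [3.14, -0.0, -2.992]
force: [-0.1, 3.4, 5.1]
grip_width: 0.0354
grip_force: 30.0
```

```bash
python3 -c "
from rep import *
rep()"
```

```text
t7.95 pos [ 0.5331 -0.0589  0.1509] yaw 3.291 q [-0.18  0.32  1.63  0.    1.2  -1.9 ] F [-0.06  3.4   5.05] M [1.008 0.185 0.101] w0.0354 g30.0
```

Call:
{"op": "send_rows", "data": {
  "rows": [
    {"dx":0,"dy":0,"dz":0.25,"roll":2.9,"jaw":1},
    {"dx":0,"dy":0,"dz":0.25,"roll":2.9,"jaw":1},
    {"dx":0,"dy":0,"dz":0.25,"roll":2.9,"jaw":1}
  ]
}}

```text
time_s: 8.2
ee_pos: [0.5331, -0.0586, 0.1501]
eef_rot: [3.14, -0.0, 3.139]
force: [-1.2, 5.6, 5.6]
grip_width: 0.0354
grip_force: 30.0
```

```bash
python3 -c "
from rep import *
rep()"
```

```text
t8.20 pos [ 0.5331 -0.0586  0.1501] yaw 3.139 q [-0.18  0.32  1.63  0.    1.19 -1.75] F [-1.2   5.64  5.63] M [1.452 0.071 0.129] w0.0354 g30.0
```

Call:
{"op": "send_rows", "data": {
  "rows": [
    {"dx":0,"dy":0,"dz":0.25,"roll":2.9,"jaw":1},
    {"dx":0,"dy":0,"dz":0.25,"roll":2.9,"jaw":1},
    {"dx":0,"dy":0,"dz":0.25,"roll":2.9,"jaw":1}
  ]
}}

```text
time_s: 8.45
ee_pos: [0.5331, -0.0584, 0.1494]
eef_rot: [3.139, -0.001, 2.988]
force: [-0.8, 7.0, 4.7]
grip_width: 0.0353
grip_force: 30.0
```

```bash
python3 -c "
from rep import *
rep()"
```

```text
t8.45 pos [ 0.5331 -0.0584  0.1494] yaw 2.988 q [-0.18  0.32  1.63  0.    1.19 -1.6 ] F [-0.83  6.99  4.69] M [ 1.898 -0.011  0.155] w0.0353 g30.0
```

Call:
{"op": "send_rows", "data": {
  "rows": [
    {"dx":0,"dy":0,"dz":0.25,"roll":2.9,"jaw":1},
    {"dx":0,"dy":0,"dz":0.25,"roll":2.9,"jaw":1},
    {"dx":0,"dy":0,"dz":0.25,"roll":2.9,"jaw":1}
  ]
}}

```text
time_s: 8.7
ee_pos: [0.5332, -0.0581, 0.1486]
eef_rot: [3.139, -0.001, 2.836]
force: [1.7, 9.2, 3.3]
grip_width: 0.0354
grip_force: 30.0
```

```bash
python3 -c "
from rep import *
rep()"
```

```text
t8.70 pos [ 0.5332 -0.0581  0.1486] yaw 2.836 q [-0.18  0.32  1.63  0.    1.19 -1.44] F [1.73 9.17 3.35] M [ 2.139 -0.225  0.126] w0.0354 g30.0
```

Call:
{"op": "send_rows", "data": {
  "rows": [
    {"dx":0.5,"dy":1.5,"dz":0.25,"roll":2.9,"jaw":1},
    {"dx":0,"dy":0.2,"dz":0.25,"roll":2.9,"jaw":1}
  ]
}}

```text
time_s: 8.87
ee_pos: [0.5333, -0.0573, 0.1481]
eef_rot: [3.141, -0.0, 2.735]
force: [0.7, 1.6, 4.0]
grip_width: 0.0353
grip_force: 30.0
```

```bash
python3 -c "
from rep import *
rep()"
```

```text
t8.87 pos [ 0.5333 -0.0573  0.1481] yaw 2.735 q [-0.18  0.32  1.63  0.    1.19 -1.34] F [0.65 1.61 4.03] M [ 0.458 -0.175  0.163] w0.0353 g30.0
```

Call:
{"op": "send_rows", "data": {
  "rows": [
    {"dx":0,"dy":0.2,"dz":0.25,"roll":2.9,"jaw":1},
    {"dx":0,"dy":0.2,"dz":0.25,"roll":2.9,"jaw":1}
  ]
}}

```text
time_s: 9.03
ee_pos: [0.5334, -0.057, 0.1476]
eef_rot: [3.141, -0.0, 2.633]
force: [0.3, 1.3, 3.3]
grip_width: 0.0353
grip_force: 30.0
```

```bash
python3 -c "
from rep import *
rep()"
```

```text
t9.03 pos [ 0.5334 -0.057   0.1476] yaw 2.633 q [-0.18  0.32  1.63  0.    1.19 -1.24] F [0.29 1.27 3.29] M [ 0.349 -0.091  0.18 ] w0.0353 g30.0
```

Call:
{"op": "send_rows", "data": {
  "rows": [
    {"dx":0,"dy":0.1,"dz":0.25,"roll":2.9,"jaw":1}
  ]
}}

```text
time_s: 9.12
ee_pos: [0.5335, -0.0569, 0.1474]
eef_rot: [3.141, -0.0, 2.583]
force: [-0.2, 0.9, 3.4]
grip_width: 0.0353
grip_force: 30.0
```

```bash
python3 -c "
from rep import *
rep()"
```

```text
t9.12 pos [ 0.5335 -0.0569  0.1474] yaw 2.583 q [-0.17  0.33  1.63  0.    1.19 -1.19] F [-0.22  0.94  3.38] M [ 0.485 -0.202  0.163] w0.0353 g30.0
```

Call:
{"op": "send_rows", "data": {
  "rows": [
    {"dx":0,"dy":0.1,"dz":0.25,"roll":2.9,"jaw":1},
    {"dx":0,"dy":0.1,"dz":0.25,"roll":2.9,"jaw":1}
  ]
}}

```text
time_s: 9.28
ee_pos: [0.5336, -0.0567, 0.1468]
eef_rot: [3.141, -0.0, 2.481]
force: [1.0, 1.7, 3.2]
grip_width: 0.0352
grip_force: 30.0
```

```bash
python3 -c "
from rep import *
rep()"
```

```text
t9.28 pos [ 0.5336 -0.0567  0.1468] yaw 2.481 q [-0.17  0.33  1.63  0.    1.19 -1.09] F [1.02 1.69 3.16] M [ 0.53  -0.281  0.173] w0.0352 g30.0
```

Call:
{"op": "send_rows", "data": {
  "rows": [
    {"dx":0,"dy":0.1,"dz":0.25,"roll":2.9,"jaw":1},
    {"dx":0,"dy":0.1,"dz":0.25,"roll":2.9,"jaw":1}
  ]
}}

```text
time_s: 9.45
ee_pos: [0.5338, -0.0565, 0.1463]
eef_rot: [3.141, -0.0, 2.38]
force: [0.6, 2.2, 2.6]
grip_width: 0.0355
grip_force: 30.0
```

```bash
python3 -c "
from rep import *
rep()"
```

```text
t9.45 pos [ 0.5338 -0.0565  0.1463] yaw 2.380 q [-0.17  0.33  1.63  0.    1.19 -0.98] F [0.58 2.24 2.61] M [ 0.518 -0.335  0.154] w0.0355 g30.0
```

Call:
{"op": "send_rows", "data": {
  "rows": [
    {"dx":0,"dy":0.1,"dz":0.25,"roll":2.9,"jaw":1},
    {"dx":0,"dy":0.1,"dz":0.25,"roll":2.9,"jaw":1}
  ]
}}

```text
time_s: 9.62
ee_pos: [0.534, -0.0564, 0.1459]
eef_rot: [3.141, -0.0, 2.279]
force: [1.1, 2.6, 3.3]
grip_width: 0.0355
grip_force: 30.0
```

```bash
python3 -c "
from rep import *
rep()"
```

```text
t9.62 pos [ 0.534  -0.0564  0.1459] yaw 2.279 q [-0.17  0.33  1.63  0.    1.18 -0.88] F [1.14 2.63 3.3 ] M [ 0.548 -0.388  0.126] w0.0355 g30.0
```

Call:
{"op": "send_rows", "data": {
  "rows": [
    {"dx":0,"dy":0.1,"dz":0.25,"roll":2.9,"jaw":1},
    {"dx":0,"dy":0.1,"dz":0.25,"roll":2.9,"jaw":1}
  ]
}}

```text
time_s: 9.78
ee_pos: [0.5342, -0.0562, 0.1454]
eef_rot: [3.141, -0.0, 2.178]
force: [2.8, 2.7, 2.9]
grip_width: 0.0354
grip_force: 30.0
```

```bash
python3 -c "
from rep import *
rep()"
```

```text
t9.78 pos [ 0.5342 -0.0562  0.1454] yaw 2.178 q [-0.17  0.33  1.63  0.    1.18 -0.78] F [2.85 2.75 2.92] M [ 0.559 -0.487  0.224] w0.0354 g30.0
```

Call:
{"op": "send_rows", "data": {
  "rows": [
    {"dx":0,"dy":0.1,"dz":0.25,"roll":2.9,"jaw":1},
    {"dx":0,"dy":0.1,"dz":0.25,"roll":2.9,"jaw":1}
  ]
}}

```text
time_s: 9.95
ee_pos: [0.5344, -0.0561, 0.1448]
eef_rot: [3.141, -0.0, 2.077]
force: [2.2, 2.2, 2.9]
grip_width: 0.0351
grip_force: 30.0
```

```bash
python3 -c "
from rep import *
rep()"
```

```text
t9.95 pos [ 0.5344 -0.0561  0.1448] yaw 2.077 q [-0.17  0.33  1.63  0.    1.18 -0.68] F [2.22 2.16 2.86] M [ 0.524 -0.598  0.182] w0.0351 g30.0
```

Call:
{"op": "send_rows", "data": {
  "rows": [
    {"dx":0,"dy":0.1,"dz":0.25,"roll":2.9,"jaw":1},
    {"dx":0,"dy":0.1,"dz":0.25,"roll":2.9,"jaw":1}
  ]
}}

```text
time_s: 10.12
ee_pos: [0.5346, -0.0561, 0.1443]
eef_rot: [3.141, -0.001, 1.975]
force: [2.1, 2.8, 2.3]
grip_width: 0.0355
grip_force: 30.0
```

```bash
python3 -c "
from rep import *
rep()"
```

```text
t10.12 pos [ 0.5346 -0.0561  0.1443] yaw 1.975 q [-0.17  0.33  1.63  0.    1.18 -0.58] F [2.08 2.85 2.31] M [ 0.527 -0.683  0.19 ] w0.0355 g30.0
```

Call:
{"op": "send_rows", "data": {
  "rows": [
    {"dx":0,"dy":0.1,"dz":0.25,"roll":2.9,"jaw":1}
  ]
}}

```text
time_s: 10.2
ee_pos: [0.5347, -0.056, 0.1441]
eef_rot: [3.14, -0.001, 1.925]
force: [2.2, 3.0, 2.2]
grip_width: 0.0351
grip_force: 30.0
```

```bash
python3 -c "
from rep import *
rep()"
```

```text
t10.20 pos [ 0.5347 -0.056   0.1441] yaw 1.925 q [-0.17  0.33  1.63  0.    1.18 -0.53] F [2.23 2.97 2.2 ] M [ 0.523 -0.741  0.117] w0.0351 g30.0
```

Call:
{"op": "send_rows", "data": {
  "rows": [
    {"dx":0,"dy":0.1,"dz":0.25,"roll":2.9,"jaw":1}
  ]
}}

```text
time_s: 10.28
ee_pos: [0.5349, -0.056, 0.1438]
eef_rot: [3.14, -0.001, 1.874]
force: [2.9, 1.7, 1.8]
grip_width: 0.0353
grip_force: 30.0
```

```bash
python3 -c "
from rep import *
rep()"
```

```text
t10.28 pos [ 0.5349 -0.056   0.1438] yaw 1.874 q [-0.17  0.33  1.63  0.    1.18 -0.48] F [2.94 1.7  1.8 ] M [ 0.492 -0.732  0.145] w0.0353 g30.0
```

Call:
{"op": "send_rows", "data": {
  "rows": [
    {"dx":0,"dy":0.1,"dz":0.25,"roll":2.9,"jaw":1}
  ]
}}

```text
time_s: 10.37
ee_pos: [0.535, -0.056, 0.1436]
eef_rot: [3.14, -0.001, 1.823]
force: [3.0, 2.6, 1.7]
grip_width: 0.0354
grip_force: 30.0
```

```bash
python3 -c "
from rep import *
rep()"
```

```text
t10.37 pos [ 0.535  -0.056   0.1436] yaw 1.823 q [-0.17  0.33  1.63  0.    1.18 -0.43] F [2.97 2.57 1.74] M [ 0.481 -0.77   0.209] w0.0354 g30.0
```

```bash
cat >> rep.py <<'E'
def avg(n=8):
    M=[];F=[]
    for i in range(n):
        o=get_obs(); M.append(o['moment'][2]);F.append(o['force']); camera('wrist')
    print('th %.3f'%(3.850-o['eef_rot'][2]%(2*np.pi)),'Mz',np.mean(M).round(4),np.std(M).round(3),'F',np.mean(F,0).round(2),'t',o['time_s'])
E
python3 - <<'E'
from rep import *
avg()
c,R,t=cam('side'); f=c['frame'][205:265,310:370]
cv2.imwrite('pics/gap.png',cv2.resize(f[...,::-1],None,fx=9,fy=9,interpolation=2))
E
```

```text
th 2.023 Mz 0.0197 0.091 F [4.03 3.71 1.22] t 10.7167
```

View pics/gap.png

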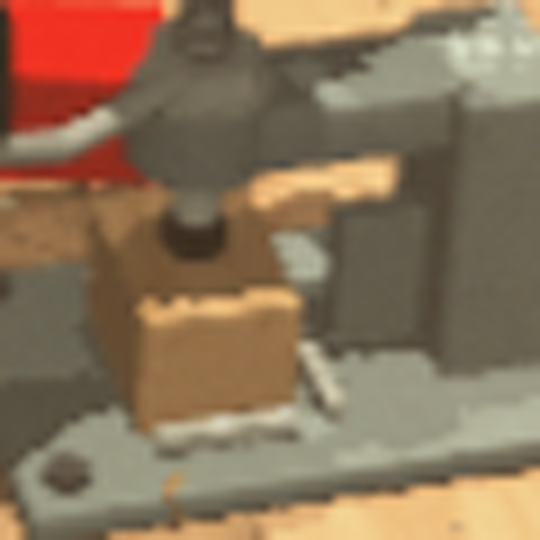

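Call:
{"op": "send_rows", "data": {
  "rows": [
    {"dx":-0.4,"dy":0.3,"dz":0.25,"roll":2.9,"jaw":1}
  ]
}}

```text
time_s: 10.9
ee_pos: [0.5352, -0.0563, 0.1434]
eef_rot: [3.141, -0.001, 1.778]
force: [3.1, 5.6, 3.0]
grip_width: 0.0352
grip_force: 30.0
```

```bash
python3 -c "
from rep import *
rep()"
```

```text
t10.90 pos [ 0.5352 -0.0563  0.1434] yaw 1.778 q [-0.17  0.33  1.63  0.    1.18 -0.38] F [3.05 5.61 2.97] M [ 1.158 -0.596  0.197] w0.0352 g30.0
```

Call:
{"op": "send_rows", "data": {
  "rows": [
    {"dx":-0.2,"dy":0.1,"dz":0.25,"roll":2.9,"jaw":1}
  ]
}}

```text
time_s: 10.98
ee_pos: [0.5353, -0.0564, 0.1431]
eef_rot: [3.141, -0.001, 1.724]
force: [2.4, 6.6, 1.8]
grip_width: 0.0353
grip_force: 30.0
```

```bash
python3 -c "
from rep import *
rep()"
```

```text
t10.98 pos [ 0.5353 -0.0564  0.1431] yaw 1.724 q [-0.17  0.33  1.63  0.    1.18 -0.33] F [2.37 6.64 1.78] M [ 1.212 -0.649  0.186] w0.0353 g30.0
```

Call:
{"op": "send_rows", "data": {
  "rows": [
    {"dx":-0.2,"dy":0.1,"dz":0.25,"roll":2.9,"jaw":1}
  ]
}}

```text
time_s: 11.07
ee_pos: [0.5354, -0.0565, 0.1429]
eef_rot: [3.141, -0.001, 1.673]
force: [3.1, 7.1, 2.8]
grip_width: 0.0349
grip_force: 30.0
```

```bash
python3 -c "
from rep import *
rep()"
```

```text
t11.07 pos [ 0.5354 -0.0565  0.1429] yaw 1.673 q [-0.17  0.33  1.63  0.    1.18 -0.28] F [3.14 7.09 2.84] M [ 1.355 -0.716  0.238] w0.0349 g30.0
```

Call:
{"op": "send_rows", "data": {
  "rows": [
    {"dx":1.0,"dy":0.4,"dz":-0.25,"roll":-2.9,"jaw":1},
    {"dx":0,"dy":0,"dz":-0.25,"roll":-2.9,"jaw":1},
    {"dx":0,"dy":0,"dz":-0.25,"roll":-2.9,"jaw":1},
    {"dx":0,"dy":0,"dz":-0.25,"roll":-2.9,"jaw":1},
    {"dx":0,"dy":0,"dz":-0.25,"roll":-2.9,"jaw":1},
    {"dx":0,"dy":0,"dz":-0.25,"roll":-2.9,"jaw":1},
    {"dx":0,"dy":0,"dz":0.25,"roll":2.9,"jaw":1},
    {"dx":0,"dy":0,"dz":0.25,"roll":2.9,"jaw":1}
  ]
}}

```text
time_s: 11.73
ee_pos: [0.5352, -0.056, 0.1438]
eef_rot: [-3.141, -0.001, 1.876]
force: [-1.2, 1.8, 4.7]
grip_width: 0.0355
grip_force: 30.0
```

```bash
python3 -c "
from rep import *
rep()"
```

```text
t11.73 pos [ 0.5352 -0.056   0.1438] yaw 1.876 q [-0.17  0.33  1.63  0.    1.18 -0.48] F [-1.16  1.76  4.69] M [0.418 0.094 0.197] w0.0355 g30.0
```

Call:
{"op": "send_rows", "data": {
  "rows": [
    {"dx":0,"dy":0,"dz":0.25,"roll":2.9,"jaw":1}
  ]
}}

```text
time_s: 11.82
ee_pos: [0.5353, -0.056, 0.1436]
eef_rot: [-3.141, -0.0, 1.825]
force: [0.6, 2.9, 4.4]
grip_width: 0.0353
grip_force: 30.0
```

```bash
python3 -c "
from rep import *
rep()"
```

```text
t11.82 pos [ 0.5353 -0.056   0.1436] yaw 1.825 q [-0.17  0.33  1.63  0.    1.18 -0.43] F [0.55 2.91 4.37] M [ 0.456 -0.018  0.11 ] w0.0353 g30.0
```

Call:
{"op": "send_rows", "data": {
  "rows": [
    {"dx":0,"dy":0,"dz":0.25,"roll":2.9,"jaw":1}
  ]
}}

```text
time_s: 11.9
ee_pos: [0.5353, -0.056, 0.1433]
eef_rot: [-3.141, -0.0, 1.775]
force: [-0.0, 2.8, 4.1]
grip_width: 0.0354
grip_force: 30.0
```

```bash
python3 -c "
from rep import *
rep()"
```

```text
t11.90 pos [ 0.5353 -0.056   0.1433] yaw 1.775 q [-0.17  0.33  1.63  0.    1.18 -0.38] F [-0.    2.82  4.07] M [ 0.46  -0.128  0.199] w0.0354 g30.0
```

Call:
{"op": "send_rows", "data": {
  "rows": [
    {"dx":0,"dy":0,"dz":0.25,"roll":2.9,"jaw":1}
  ]
}}

```text
time_s: 11.98
ee_pos: [0.5354, -0.056, 0.1431]
eef_rot: [-3.141, -0.0, 1.724]
force: [1.2, 2.8, 3.6]
grip_width: 0.0353
grip_force: 30.0
```

```bash
python3 -c "
from rep import *
rep()"
```

```text
t11.98 pos [ 0.5354 -0.056   0.1431] yaw 1.724 q [-0.17  0.33  1.63  0.    1.18 -0.33] F [1.16 2.79 3.63] M [ 0.443 -0.326  0.17 ] w0.0353 g30.0
```

Call:
{"op": "send_rows", "data": {
  "rows": [
    {"dx":0,"dy":0,"dz":0.25,"roll":2.9,"jaw":1}
  ]
}}

```text
time_s: 12.07
ee_pos: [0.5355, -0.056, 0.1428]
eef_rot: [-3.142, -0.0, 1.673]
force: [2.3, 2.1, 3.5]
grip_width: 0.0353
grip_force: 30.0
```

```bash
python3 -c "
from rep import *
rep()"
```

```text
t12.07 pos [ 0.5355 -0.056   0.1428] yaw 1.673 q [-0.17  0.33  1.63  0.    1.18 -0.27] F [2.26 2.13 3.51] M [ 0.44  -0.403  0.213] w0.0353 g30.0
```

Call:
{"op": "send_rows", "data": {
  "rows": [
    {"dx":-0.1,"dy":0.2,"dz":0.25,"roll":2.9,"jaw":1}
  ]
}}

```text
time_s: 12.15
ee_pos: [0.5357, -0.056, 0.1426]
eef_rot: [-3.142, -0.0, 1.623]
force: [0.5, 2.6, 3.3]
grip_width: 0.0356
grip_force: 30.0
```

```bash
python3 -c "
from rep import *
rep()"
```

```text
t12.15 pos [ 0.5357 -0.056   0.1426] yaw 1.623 q [-0.17  0.33  1.63  0.    1.18 -0.22] F [0.47 2.59 3.32] M [ 0.545 -0.215  0.17 ] w0.0356 g30.0
```

Call:
{"op": "send_rows", "data": {
  "rows": [
    {"dx":-0.1,"dy":0.2,"dz":0.25,"roll":2.9,"jaw":1}
  ]
}}

```text
time_s: 12.23
ee_pos: [0.5359, -0.0561, 0.1423]
eef_rot: [-3.141, -0.0, 1.572]
force: [0.3, 3.1, 4.3]
grip_width: 0.0351
grip_force: 30.0
```

```bash
python3 -c "
from rep import *
rep()"
```

```text
t12.23 pos [ 0.5359 -0.0561  0.1423] yaw 1.572 q [-0.17  0.34  1.63  0.    1.18 -0.17] F [0.32 3.08 4.26] M [ 0.581 -0.1    0.147] w0.0351 g30.0
```

```bash
cat > fit.py <<'E'
import numpy as np
D=np.array([(.41,.163),(.56,.101),(.71,.129),(.862,.155),(1.014,.126),(1.115,.163),(1.217,.18),(1.267,.163),(1.369,.173),(1.47,.154),(1.571,.126),(1.672,.224),(1.773,.182),(1.875,.19),(1.925,.117),(1.976,.145),(2.027,.209),(2.07,.197),(2.126,.186),(2.177,.238),(1.974,.197),(2.025,.11),(2.075,.199),(2.126,.17),(2.177,.213),(2.227,.17),(2.278,.147)]+EX if 'EX' in globals() else 0) if 0 else None
E
cat > fit.py <<'E'
import numpy as np
def fit(EX=[]):
    D=np.array([(.41,.163),(.56,.101),(.71,.129),(.862,.155),(1.014,.126),(1.115,.163),(1.217,.18),(1.267,.163),(1.369,.173),(1.47,.154),(1.571,.126),(1.672,.224),(1.773,.182),(1.875,.19),(1.925,.117),(1.976,.145),(2.027,.209),(2.07,.197),(2.126,.186),(2.177,.238),(1.974,.197),(2.025,.11),(2.075,.199),(2.126,.17),(2.177,.213),(2.227,.17),(2.278,.147)]+EX)
    for c in np.arange(1.0,2.2,.1):
        r=D[:,1]-.15*np.clip(D[:,0]-c,0,9); print('%.1f b %.3f sd %.4f chi %.1f'%(c,r.mean(),r.std(),((r-r.mean())**2).sum()/.031**2))
E
python3 -c "
from fit import *;fit()"
python3 - <<'E'
from h import *
c=camera('wrist'); cv2.imwrite('pics/w2.png',c['frame'][...,::-1])
c=camera('side'); cv2.imwrite('pics/gap2.png',cv2.resize(c['frame'][205:265,310:370][...,::-1],None,fx=9,fy=9,interpolation=2))
E
```

```text
1.0 b 0.065 sd 0.0613 chi 105.6
1.1 b 0.077 sd 0.0584 chi 95.9
1.2 b 0.089 sd 0.0552 chi 85.7
1.3 b 0.100 sd 0.0515 chi 74.4
1.4 b 0.110 sd 0.0474 chi 63.2
1.5 b 0.120 sd 0.0434 chi 53.0
1.6 b 0.129 sd 0.0400 chi 44.9
1.7 b 0.138 sd 0.0373 chi 39.1
1.8 b 0.146 sd 0.0348 chi 34.1
1.9 b 0.154 sd 0.0332 chi 31.0
2.0 b 0.160 sd 0.0332 chi 31.0
2.1 b 0.165 sd 0.0343 chi 33.1
2.2 b 0.167 sd 0.0350 chi 34.4
```

View pics/w2.png

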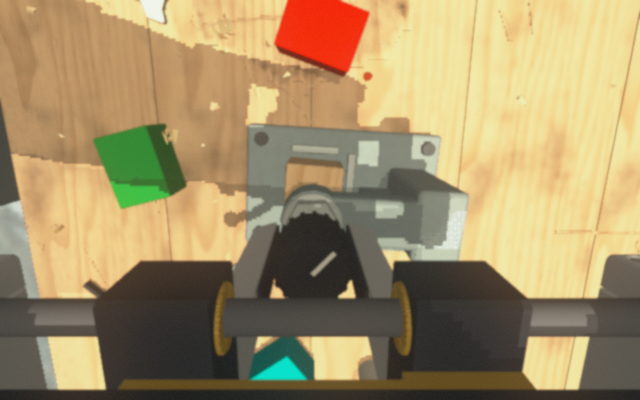

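View pics/gap2.png

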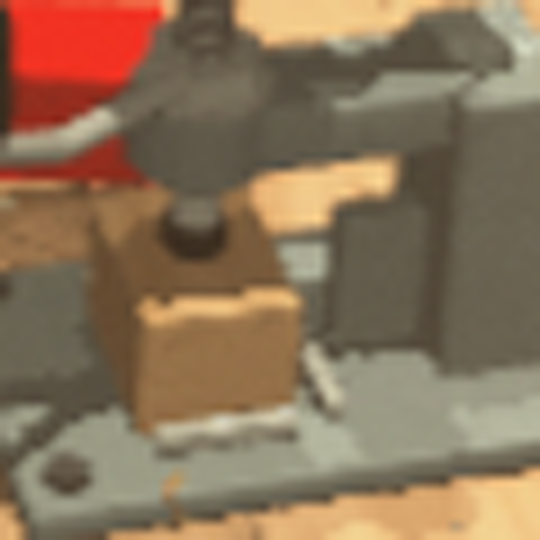

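No slip: the knob mark at (323,264) is where full co-rotation would put it. The foot rests on the block at crop pixel (195,255). The fit puts contact near 1.95 rad, so I'll continue a little.

Call:
{"op": "send_rows", "data": {
  "rows": [
    {"dx":-0.1,"dy":0.2,"dz":0.25,"roll":2.9,"jaw":1}
  ]
}}

```text
time_s: 12.42
ee_pos: [0.536, -0.0562, 0.1421]
eef_rot: [-3.141, -0.0, 1.526]
force: [0.7, 3.6, 5.3]
grip_width: 0.0355
grip_force: 30.0
```

```bash
python3 -c "
from rep import *
rep()"
```

```text
t12.42 pos [ 0.536  -0.0562  0.1421] yaw 1.526 q [-0.17  0.34  1.63  0.    1.18 -0.13] F [0.74 3.61 5.26] M [0.739 0.092 0.197] w0.0355 g30.0
```

Call:
{"op": "send_rows", "data": {
  "rows": [
    {"dx":-0.1,"dy":0.2,"dz":0.25,"roll":2.9,"jaw":1}
  ]
}}

```text
time_s: 12.5
ee_pos: [0.5362, -0.0563, 0.1418]
eef_rot: [-3.141, -0.0, 1.473]
force: [-0.4, 4.2, 5.3]
grip_width: 0.0355
grip_force: 30.0
```

```bash
python3 -c "
from rep import *
rep()"
```

```text
t12.50 pos [ 0.5362 -0.0563  0.1418] yaw 1.473 q [-0.17  0.34  1.63  0.    1.18 -0.07] F [-0.36  4.21  5.29] M [0.81  0.223 0.204] w0.0355 g30.0
```

Call:
{"op": "send_rows", "data": {
  "rows": [
    {"dx":-0.1,"dy":0.2,"dz":-0.25,"roll":-2.9,"jaw":1},
    {"dx":0,"dy":0,"dz":-0.25,"roll":-2.9,"jaw":1},
    {"dx":0,"dy":0,"dz":-0.25,"roll":-2.9,"jaw":1},
    {"dx":0,"dy":0,"dz":0.25,"roll":2.9,"jaw":1},
    {"dx":0,"dy":0,"dz":0.25,"roll":2.9,"jaw":1}
  ]
}}

```text
time_s: 12.92
ee_pos: [0.5362, -0.0563, 0.1421]
eef_rot: [-3.141, -0.001, 1.524]
force: [-1.6, 4.2, 6.2]
grip_width: 0.0354
grip_force: 30.0
```

```bash
python3 -c "
from rep import *
rep()"
```

```text
t12.92 pos [ 0.5362 -0.0563  0.1421] yaw 1.524 q [-0.17  0.34  1.63  0.    1.18 -0.13] F [-1.63  4.23  6.16] M [0.954 0.366 0.195] w0.0354 g30.0
```

Call:
{"op": "send_rows", "data": {
  "rows": [
    {"dx":0,"dy":0,"dz":0.25,"roll":2.9,"jaw":1}
  ]
}}

```text
time_s: 13.0
ee_pos: [0.5362, -0.0563, 0.1418]
eef_rot: [-3.141, -0.001, 1.472]
force: [-0.9, 4.2, 5.3]
grip_width: 0.0352
grip_force: 30.0
```

```bash
python3 -c "
from rep import *
rep()"
```

```text
t13.00 pos [ 0.5362 -0.0563  0.1418] yaw 1.472 q [-0.17  0.34  1.63  0.    1.18 -0.07] F [-0.88  4.21  5.29] M [0.829 0.308 0.213] w0.0352 g30.0
```

Call:
{"op": "send_rows", "data": {
  "rows": [
    {"dx":0,"dy":0,"dz":-0.25,"roll":-2.9,"jaw":1},
    {"dx":0,"dy":0,"dz":-0.25,"roll":-2.9,"jaw":1},
    {"dx":0,"dy":0,"dz":-0.25,"roll":-2.9,"jaw":1},
    {"dx":0,"dy":0,"dz":0.25,"roll":2.9,"jaw":1},
    {"dx":0,"dy":0,"dz":0.25,"roll":2.9,"jaw":1}
  ]
}}

```text
time_s: 13.42
ee_pos: [0.5362, -0.0563, 0.1421]
eef_rot: [-3.141, -0.001, 1.524]
force: [-1.8, 5.0, 6.2]
grip_width: 0.035
grip_force: 30.0
```

```bash
python3 -c "
from rep import *
rep()"
```

```text
t13.42 pos [ 0.5362 -0.0563  0.1421] yaw 1.524 q [-0.17  0.34  1.63  0.    1.18 -0.13] F [-1.84  5.03  6.21] M [0.902 0.415 0.178] w0.0350 g30.0
```

Call:
{"op": "send_rows", "data": {
  "rows": [
    {"dx":0,"dy":0,"dz":0.25,"roll":2.9,"jaw":1}
  ]
}}

```text
time_s: 13.5
ee_pos: [0.5362, -0.0563, 0.1419]
eef_rot: [-3.141, -0.001, 1.472]
force: [-0.8, 4.7, 5.8]
grip_width: 0.0354
grip_force: 30.0
```

```bash
python3 -c "
from rep import *
rep()"
```

```text
t13.50 pos [ 0.5362 -0.0563  0.1419] yaw 1.472 q [-0.17  0.34  1.63  0.    1.18 -0.07] F [-0.84  4.73  5.81] M [0.859 0.267 0.154] w0.0354 g30.0
```

Call:
{"op": "send_rows", "data": {
  "rows": [
    {"dx":-0.1,"dy":0,"dz":0.25,"roll":2.9,"jaw":1},
    {"dx":-0.1,"dy":0,"dz":0.25,"roll":2.9,"jaw":1}
  ]
}}

```text
time_s: 13.67
ee_pos: [0.5363, -0.0564, 0.1414]
eef_rot: [-3.141, -0.001, 1.371]
force: [0.2, 5.6, 4.5]
grip_width: 0.0352
grip_force: 30.0
```

```bash
python3 -c "
from rep import *
rep()"
```

```text
t13.67 pos [ 0.5363 -0.0564  0.1414] yaw 1.371 q [-0.17  0.34  1.63  0.    1.18  0.03] F [0.21 5.64 4.48] M [1.012 0.077 0.158] w0.0352 g30.0
```

Call:
{"op": "send_rows", "data": {
  "rows": [
    {"dx":0,"dy":0,"dz":0.25,"roll":2.9,"jaw":1}
  ]
}}

```text
time_s: 13.75
ee_pos: [0.5364, -0.0564, 0.1411]
eef_rot: [-3.141, -0.001, 1.321]
force: [0.8, 4.7, 4.7]
grip_width: 0.0356
grip_force: 30.0
```

```bash
python3 -c "
from rep import *
rep()"
```

```text
t13.75 pos [ 0.5364 -0.0564  0.1411] yaw 1.321 q [-0.17  0.34  1.63  0.    1.18  0.08] F [0.84 4.74 4.74] M [ 0.96  -0.068  0.276] w0.0356 g30.0
```

Call:
{"op": "send_rows", "data": {
  "rows": [
    {"dx":0,"dy":0,"dz":-0.25,"roll":-2.9,"jaw":1},
    {"dx":0,"dy":0,"dz":-0.25,"roll":-2.9,"jaw":1},
    {"dx":0,"dy":0,"dz":-0.25,"roll":-2.9,"jaw":1},
    {"dx":0,"dy":0,"dz":0.25,"roll":2.9,"jaw":1},
    {"dx":0,"dy":0,"dz":0.25,"roll":2.9,"jaw":1}
  ]
}}

```text
time_s: 14.17
ee_pos: [0.5363, -0.0564, 0.1414]
eef_rot: [-3.141, -0.001, 1.372]
force: [0.5, 5.4, 5.3]
grip_width: 0.0356
grip_force: 30.0
```

```bash
python3 -c "
from rep import *
rep()"
```

```text
t14.17 pos [ 0.5363 -0.0564  0.1414] yaw 1.372 q [-0.17  0.34  1.63  0.    1.18  0.03] F [0.49 5.44 5.26] M [ 0.942 -0.006  0.209] w0.0356 g30.0
```

Call:
{"op": "send_rows", "data": {
  "rows": [
    {"dx":0,"dy":0,"dz":0.25,"roll":2.9,"jaw":1}
  ]
}}

```text
time_s: 14.25
ee_pos: [0.5364, -0.0564, 0.1411]
eef_rot: [-3.141, -0.001, 1.321]
force: [0.9, 4.3, 4.7]
grip_width: 0.0354
grip_force: 30.0
```

```bash
python3 -c "
from rep import *
rep()"
```

```text
t14.25 pos [ 0.5364 -0.0564  0.1411] yaw 1.321 q [-0.17  0.34  1.63  0.    1.18  0.08] F [0.92 4.34 4.73] M [ 0.902 -0.074  0.254] w0.0354 g30.0
```

```bash
python3 -c "
from fit import *;fit([(2.324,.197),(2.377,.204),(2.326,.195),(2.378,.213),(2.326,.178),(2.378,.154),(2.479,.158),(2.529,.276),(2.478,.209),(2.529,.254)])"
```

```text
1.0 b 0.045 sd 0.0636 chi 155.9
1.1 b 0.058 sd 0.0610 chi 143.3
1.2 b 0.071 sd 0.0580 chi 129.7
1.3 b 0.083 sd 0.0545 chi 114.5
1.4 b 0.094 sd 0.0507 chi 99.0
1.5 b 0.106 sd 0.0468 chi 84.4
1.6 b 0.117 sd 0.0432 chi 72.0
1.7 b 0.127 sd 0.0401 chi 61.9
1.8 b 0.137 sd 0.0371 chi 53.0
1.9 b 0.147 sd 0.0348 chi 46.6
2.0 b 0.155 sd 0.0336 chi 43.6
2.1 b 0.163 sd 0.0337 chi 43.6
2.2 b 0.168 sd 0.0341 chi 44.6
```

Contact fits at about 2.05 rad, which gives roughly 14–15 N at 2.53 rad. I'll let the knob settle, then release it, lift and rotate for the lever.

Call:
{"op": "send_rows", "data": {
  "rows": [
    {"dx":0,"dy":0,"dz":0,"roll":0,"jaw":1},
    {"dx":0,"dy":0,"dz":0,"roll":0,"jaw":-1},
    {"dx":0,"dy":0,"dz":0,"roll":0,"jaw":-1},
    {"dx":0,"dy":0,"dz":0,"roll":0,"jaw":-1},
    {"dx":0,"dy":0,"dz":0,"roll":0,"jaw":-1},
    {"dx":0,"dy":0,"dz":0,"roll":0,"jaw":-1},
    {"dx":0,"dy":0,"dz":-15,"roll":0,"jaw":-1},
    {"dx":0,"dy":0,"dz":-25,"roll":0,"jaw":-1},
    {"dx":0,"dy":0,"dz":-25,"roll":0,"jaw":-1},
    {"dx":0,"dy":0,"dz":0,"roll":-6.8,"jaw":-1},
    {"dx":0,"dy":0,"dz":0,"roll":-6.8,"jaw":-1},
    {"dx":0,"dy":0,"dz":0,"roll":-6.8,"jaw":-1}
  ]
}}

```text
time_s: 15.25
ee_pos: [0.5366, -0.0569, 0.2063]
eef_rot: [3.141, 0.0, 1.682]
force: [-0.3, -0.7, -1.0]
grip_width: 0.0942
grip_force: 0.0
```

Call:
{"op": "send_rows", "data": {
  "rows": [
    {"dx":0,"dy":0,"dz":0,"roll":-6.8,"jaw":-1},
    {"dx":0,"dy":0,"dz":0,"roll":-6.8,"jaw":-1},
    {"dx":0,"dy":0,"dz":0,"roll":-6.8,"jaw":-1},
    {"dx":0,"dy":0,"dz":0,"roll":-6.8,"jaw":-1},
    {"dx":0,"dy":0,"dz":0,"roll":-6.8,"jaw":-1},
    {"dx":0,"dy":0,"dz":0,"roll":-6.8,"jaw":-1},
    {"dx":0,"dy":0,"dz":0,"roll":-6.8,"jaw":-1},
    {"dx":0,"dy":0,"dz":0,"roll":-6.8,"jaw":-1},
    {"dx":0,"dy":0,"dz":0,"roll":-6.8,"jaw":-1},
    {"dx":0,"dy":0,"dz":0,"roll":-6.8,"jaw":-1},
    {"dx":0,"dy":0,"dz":0,"roll":-6.8,"jaw":-1},
    {"dx":0,"dy":0,"dz":0,"roll":-6.8,"jaw":-1}
  ]
}}

```text
time_s: 16.25
ee_pos: [0.5364, -0.057, 0.2058]
eef_rot: [-3.142, -0.0, 3.106]
force: [-0.5, -0.2, 0.1]
grip_width: 0.0941
grip_force: 0.0
```

Call:
{"op": "send_rows", "data": {
  "rows": [
    {"dx":0,"dy":0,"dz":0,"roll":-6.8,"jaw":-1},
    {"dx":0,"dy":0,"dz":0,"roll":-6.8,"jaw":-1},
    {"dx":0,"dy":0,"dz":0,"roll":-6.8,"jaw":-1},
    {"dx":0,"dy":0,"dz":0,"roll":-6.8,"jaw":-1},
    {"dx":0,"dy":0,"dz":0,"roll":-6.8,"jaw":-1},
    {"dx":30,"dy":0,"dz":0,"roll":0,"jaw":-1},
    {"dx":30,"dy":0,"dz":0,"roll":0,"jaw":-1},
    {"dx":0,"dy":0,"dz":0,"roll":0,"jaw":-1},
    {"dx":0,"dy":0,"dz":0,"roll":0,"jaw":-1}
  ]
}}

```text
time_s: 17.0
ee_pos: [0.485, -0.0889, 0.2063]
eef_rot: [-3.141, 0.0, -2.591]
force: [0.4, -0.5, 0.5]
grip_width: 0.0939
grip_force: 0.0
```

```bash
python3 - <<'E'
from rep import *
o,e,y=rep(); print(to(.457,-.1063,e,y))
c,R,t=cam('wrist'); W=pts(c,R,t); f=c['frame']; cv2.imwrite('pics/w3.png',f[...,::-1])
d=(f.max(2)<70)
for n,P in(('knob',(.533,-.0585)),('post',(.457,-.1063))):
    m=d&(W[...,2]>.155)&(W[...,2]<.2)&(np.hypot(W[...,0]-P[0],W[...,1]-P[1])<.03)
    if m.sum(): print(n,m.sum(),W[m].mean(0),W[m].min(0),W[m].max(0))
E
```

```text
t17.00 pos [ 0.485  -0.0889  0.2063] yaw 3.692 q [-0.26  0.17  1.68 -0.    1.29 -2.38] F [ 0.43 -0.49  0.52] M [ 0.124  0.036 -0.018] w0.0939 g0.0
[32.96093025 -0.22225434]
knob 1266 [ 0.52425969 -0.06646227  0.170894  ] [ 0.51658605 -0.07816942  0.15501453] [ 0.54182479 -0.04786356  0.18002247]
post 439 [ 0.45790164 -0.10689296  0.16946572] [ 0.45135882 -0.11316133  0.155033  ] [ 0.4662656  -0.09943971  0.1733362 ]
```

View pics/w3.png

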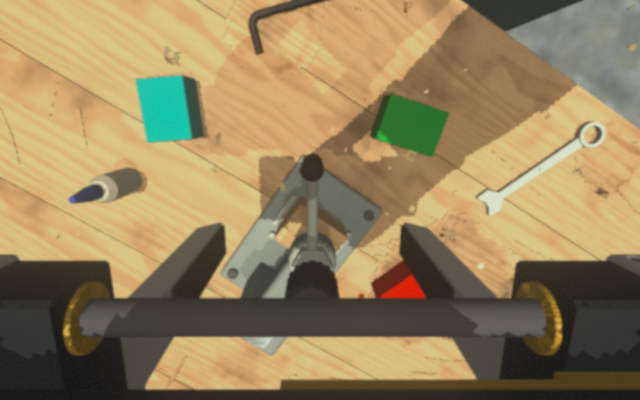

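The post is at (0.457, -0.107), wrist pixel (312,165), and lined up. The knob top has sunk about 12 mm, as expected. I'll grip the post.

Call:
{"op": "send_rows", "data": {
  "rows": [
    {"dx":33,"dy":0,"dz":0,"roll":0,"jaw":-1},
    {"dx":0,"dy":0,"dz":10,"roll":0,"jaw":-1},
    {"dx":0,"dy":0,"dz":28,"roll":0,"jaw":-1},
    {"dx":0,"dy":0,"dz":28,"roll":0,"jaw":-1},
    {"dx":0,"dy":0,"dz":0,"roll":0,"jaw":1},
    {"dx":0,"dy":0,"dz":0,"roll":0,"jaw":1},
    {"dx":0,"dy":0,"dz":0,"roll":0,"jaw":1},
    {"dx":0,"dy":0,"dz":0,"roll":0,"jaw":1},
    {"dx":0,"dy":0,"dz":0,"roll":0,"jaw":1},
    {"dx":0,"dy":0,"dz":0,"roll":0,"jaw":1},
    {"dx":0,"dy":0,"dz":0,"roll":0,"jaw":1},
    {"dx":0,"dy":0,"dz":0,"roll":0,"jaw":1}
  ],
  "force": 30
}}

```text
time_s: 18.05
ee_pos: [0.4574, -0.1056, 0.1403]
eef_rot: [-3.141, 0.0, -2.59]
force: [-0.3, -0.6, 1.1]
grip_width: 0.044
grip_force: 0.0
```

Call:
{"op": "send_rows", "data": {
  "rows": [
    {"dx":0,"dy":0,"dz":0,"roll":0,"jaw":1},
    {"dx":0,"dy":0,"dz":0,"roll":0,"jaw":1},
    {"dx":0,"dy":0,"dz":0,"roll":0,"jaw":1},
    {"dx":0,"dy":0,"dz":0,"roll":0,"jaw":1},
    {"dx":0,"dy":0,"dz":0,"roll":0,"jaw":1},
    {"dx":0,"dy":0,"dz":0,"roll":0,"jaw":1},
    {"dx":0,"dy":0,"dz":0,"roll":0,"jaw":1},
    {"dx":0,"dy":0,"dz":0,"roll":0,"jaw":1}
  ]
}}

```text
time_s: 18.72
ee_pos: [0.4574, -0.1056, 0.14]
eef_rot: [-3.141, -0.0, -2.59]
force: [0.3, -1.4, 0.5]
grip_width: 0.014
grip_force: 30.0
```

```bash
cat >> rep.py <<'E'
def lev():
    o,e,y=rep(); d=e[:2]-[.5335,-.0588]; a=np.arctan2(d[1],d[0])%(2*np.pi); F=o['force'][:2]
    print('   r %.4f nut %.3f Ftan(ccw+) %.2f Frad %.2f'%(np.hypot(*d),a-3.082,F@[-np.sin(a),np.cos(a)],F@[np.cos(a),np.sin(a)]))
E
python3 -c "
from rep import *
lev()"
```

```text
t18.72 pos [ 0.4574 -0.1056  0.14  ] yaw 3.693 q [-0.31  0.19  1.82 -0.    1.13 -2.43] F [ 0.3  -1.43  0.51] M [-0.062 -0.081  0.014] w0.0140 g30.0
   r 0.0894 nut 0.611 Ftan(ccw+) 1.38 Frad 0.49
```

Call:
{"op": "send_rows", "data": {
  "rows": [
    {"dx":-0.15,"dy":5.5,"dz":0,"roll":3.5,"jaw":1},
    {"dx":-0.15,"dy":5.5,"dz":0,"roll":3.5,"jaw":1},
    {"dx":-0.15,"dy":5.5,"dz":0,"roll":3.5,"jaw":1},
    {"dx":-0.15,"dy":5.5,"dz":0,"roll":3.5,"jaw":1},
    {"dx":-0.15,"dy":5.5,"dz":0,"roll":3.5,"jaw":1}
  ]
}}

```text
time_s: 19.13
ee_pos: [0.4469, -0.0805, 0.14]
eef_rot: [-3.141, 0.001, -2.899]
force: [5.2, -3.5, -3.6]
grip_width: 0.014
grip_force: 30.0
```

```bash
python3 -c "
from rep import *
lev()"
```

```text
t19.13 pos [ 0.4469 -0.0805  0.14  ] yaw 3.385 q [-0.26  0.16  1.86 -0.    1.12 -2.07] F [ 5.17 -3.46 -3.65] M [-0.517 -0.863  0.034] w0.0140 g30.0
   r 0.0893 nut 0.305 Ftan(ccw+) 4.62 Frad -4.17
```

Call:
{"op": "send_rows", "data": {
  "rows": [
    {"dx":-0.15,"dy":5.5,"dz":0,"roll":3.5,"jaw":1},
    {"dx":-0.15,"dy":5.5,"dz":0,"roll":3.5,"jaw":1},
    {"dx":-0.15,"dy":5.5,"dz":0,"roll":3.5,"jaw":1},
    {"dx":-0.15,"dy":5.5,"dz":0,"roll":3.5,"jaw":1},
    {"dx":-0.15,"dy":5.5,"dz":0,"roll":3.5,"jaw":1}
  ]
}}

```text
time_s: 19.55
ee_pos: [0.4443, -0.0532, 0.14]
eef_rot: [-3.141, 0.001, 3.079]
force: [4.7, -5.1, -3.0]
grip_width: 0.0143
grip_force: 30.0
```

```bash
python3 -c "
from rep import *
lev()"
```

```text
t19.55 pos [ 0.4443 -0.0532  0.14  ] yaw 3.079 q [-0.2   0.14  1.88 -0.    1.12 -1.71] F [ 4.71 -5.09 -2.99] M [-0.746 -0.751  0.06 ] w0.0143 g30.0
   r 0.0894 nut -0.003 Ftan(ccw+) 4.78 Frad -5.02
```

Call:
{"op": "send_rows", "data": {
  "rows": [
    {"dx":-0.1,"dy":4.7,"dz":0,"roll":3,"jaw":1},
    {"dx":-0.1,"dy":4.7,"dz":0,"roll":3,"jaw":1}
  ]
}}

```text
time_s: 19.72
ee_pos: [0.4453, -0.0439, 0.14]
eef_rot: [-3.141, 0.001, 2.975]
force: [4.0, -4.5, -2.4]
grip_width: 0.0143
grip_force: 30.0
```

```bash
python3 -c "
from rep import *
lev()"
```

```text
t19.72 pos [ 0.4453 -0.0439  0.14  ] yaw 2.975 q [-0.18  0.14  1.88 -0.    1.12 -1.58] F [ 4.   -4.54 -2.38] M [-0.863 -0.636  0.128] w0.0143 g30.0
   r 0.0895 nut -0.108 Ftan(ccw+) 3.81 Frad -4.71
```

Call:
{"op": "send_rows", "data": {
  "rows": [
    {"dx":-0.1,"dy":4.7,"dz":0,"roll":3,"jaw":1},
    {"dx":-0.1,"dy":4.7,"dz":0,"roll":3,"jaw":1}
  ]
}}

```text
time_s: 19.88
ee_pos: [0.4472, -0.0348, 0.14]
eef_rot: [-3.141, 0.001, 2.87]
force: [2.8, -4.7, -1.9]
grip_width: 0.0147
grip_force: 30.0
```

```bash
python3 -c "
from rep import *
lev()"
```

```text
t19.88 pos [ 0.4472 -0.0348  0.14  ] yaw 2.870 q [-0.16  0.14  1.87 -0.    1.12 -1.46] F [ 2.83 -4.69 -1.86] M [-1.004 -0.461  0.065] w0.0147 g30.0
   r 0.0896 nut -0.211 Ftan(ccw+) 3.76 Frad -3.98
```

Call:
{"op": "send_rows", "data": {
  "rows": [
    {"dx":-0.1,"dy":4.7,"dz":0,"roll":3,"jaw":1},
    {"dx":-0.1,"dy":4.7,"dz":0,"roll":3,"jaw":1}
  ]
}}

```text
time_s: 20.05
ee_pos: [0.45, -0.026, 0.14]
eef_rot: [-3.141, 0.001, 2.766]
force: [2.0, -6.8, -1.7]
grip_width: 0.0144
grip_force: 30.0
```

```bash
python3 -c "
from rep import *
lev()"
```

```text
t20.05 pos [ 0.45  -0.026  0.14 ] yaw 2.766 q [-0.14  0.15  1.87 -0.    1.12 -1.33] F [ 2.02 -6.77 -1.68] M [-1.105 -0.313  0.112] w0.0144 g30.0
   r 0.0897 nut -0.315 Ftan(ccw+) 5.56 Frad -4.36
```

Call:
{"op": "send_rows", "data": {
  "rows": [
    {"dx":-0.1,"dy":4.7,"dz":0,"roll":3,"jaw":1},
    {"dx":-0.1,"dy":4.7,"dz":0,"roll":3,"jaw":1}
  ]
}}

```text
time_s: 20.22
ee_pos: [0.4537, -0.0174, 0.1399]
eef_rot: [-3.14, 0.001, 2.661]
force: [0.0, -7.2, -0.4]
grip_width: 0.0146
grip_force: 30.0
```

```bash
python3 -c "
from rep import *
lev()"
```

```text
t20.22 pos [ 0.4537 -0.0174  0.1399] yaw 2.661 q [-0.12  0.16  1.86 -0.    1.13 -1.21] F [ 0.04 -7.21 -0.38] M [-1.173 -0.089  0.131] w0.0146 g30.0
   r 0.0899 nut -0.419 Ftan(ccw+) 6.38 Frad -3.36
```

Call:
{"op": "send_rows", "data": {
  "rows": [
    {"dx":-0.1,"dy":4.7,"dz":0,"roll":3,"jaw":1},
    {"dx":-0.1,"dy":4.7,"dz":0,"roll":3,"jaw":1}
  ]
}}

```text
time_s: 20.38
ee_pos: [0.4583, -0.0093, 0.1399]
eef_rot: [-3.14, 0.0, 2.556]
force: [-1.2, -7.3, 0.6]
grip_width: 0.0143
grip_force: 30.0
```

```bash
python3 -c "
from rep import *
lev()"
```

```text
t20.38 pos [ 0.4583 -0.0093  0.1399] yaw 2.556 q [-0.1   0.17  1.85 -0.    1.13 -1.08] F [-1.2  -7.26  0.59] M [-1.261  0.189  0.138] w0.0143 g30.0
   r 0.0900 nut -0.523 Ftan(ccw+) 6.73 Frad -2.99
```

Call:
{"op": "send_rows", "data": {
  "rows": [
    {"dx":-0.1,"dy":4.7,"dz":0,"roll":3,"jaw":1},
    {"dx":-0.1,"dy":4.7,"dz":0,"roll":3,"jaw":1}
  ]
}}

```text
time_s: 20.55
ee_pos: [0.4637, -0.0017, 0.1399]
eef_rot: [-3.14, 0.0, 2.451]
force: [-2.7, -6.9, 1.5]
grip_width: 0.0143
grip_force: 30.0
```

```bash
python3 -c "
from rep import *
lev()"
```

```text
t20.55 pos [ 0.4637 -0.0017  0.1399] yaw 2.451 q [-0.08  0.18  1.83 -0.    1.13 -0.96] F [-2.65 -6.85  1.49] M [-1.163  0.511  0.201] w0.0143 g30.0
   r 0.0902 nut -0.626 Ftan(ccw+) 6.99 Frad -2.28
```

Call:
{"op": "send_rows", "data": {
  "rows": [
    {"dx":-0.1,"dy":4.7,"dz":0,"roll":3,"jaw":1}
  ]
}}

```text
time_s: 20.63
ee_pos: [0.4667, 0.0019, 0.1399]
eef_rot: [-3.14, -0.0, 2.399]
force: [-4.7, -6.0, 1.9]
grip_width: 0.0142
grip_force: 30.0
```

```bash
python3 -c "
from rep import *
lev()"
```

```text
t20.63 pos [0.4667 0.0019 0.1399] yaw 2.399 q [-0.07  0.19  1.83 -0.    1.13 -0.9 ] F [-4.69 -6.01  1.88] M [-1.188  0.733  0.172] w0.0142 g30.0
   r 0.0903 nut -0.677 Ftan(ccw+) 7.60 Frad -0.57
```

Call:
{"op": "send_rows", "data": {
  "rows": [
    {"dx":-0.1,"dy":3.1,"dz":0,"roll":2,"jaw":1}
  ]
}}

```text
time_s: 20.72
ee_pos: [0.4688, 0.0042, 0.1399]
eef_rot: [-3.14, -0.0, 2.364]
force: [-6.2, -5.0, 3.3]
grip_width: 0.014
grip_force: 30.0
```

```bash
python3 -c "
from rep import *
lev()"
```

```text
t20.72 pos [0.4688 0.0042 0.1399] yaw 2.364 q [-0.07  0.19  1.82 -0.    1.13 -0.86] F [-6.15 -5.04  3.31] M [-0.967  0.943  0.207] w0.0140 g30.0
   r 0.0903 nut -0.713 Ftan(ccw+) 7.90 Frad 0.89
```

Call:
{"op": "send_rows", "data": {
  "rows": [
    {"dx":-0.2,"dy":4.7,"dz":0,"roll":3,"jaw":1}
  ]
}}

```text
time_s: 20.8
ee_pos: [0.472, 0.0074, 0.1399]
eef_rot: [-3.139, -0.001, 2.313]
force: [-7.1, -4.3, 3.6]
grip_width: 0.0145
grip_force: 30.0
```

```bash
python3 -c "
from rep import *
lev()"
```

```text
t20.80 pos [0.472  0.0074 0.1399] yaw 2.313 q [-0.06  0.2   1.81 -0.    1.14 -0.8 ] F [-7.15 -4.34  3.59] M [-0.814  1.254  0.161] w0.0145 g30.0
   r 0.0904 nut -0.762 Ftan(ccw+) 8.19 Frad 1.69
```

Call:
{"op": "send_rows", "data": {
  "rows": [
    {"dx":-0.2,"dy":3.1,"dz":0,"roll":2,"jaw":1}
  ]
}}

```text
time_s: 20.88
ee_pos: [0.4744, 0.0096, 0.1398]
eef_rot: [-3.139, -0.001, 2.277]
force: [-8.0, -2.9, 4.2]
grip_width: 0.0142
grip_force: 30.0
```

```bash
python3 -c "
from rep import *
lev()"
```

```text
t20.88 pos [0.4744 0.0096 0.1398] yaw 2.277 q [-0.06  0.2   1.8  -0.    1.14 -0.76] F [-7.98 -2.9   4.18] M [-0.432  1.473  0.219] w0.0142 g30.0
   r 0.0904 nut -0.798 Ftan(ccw+) 7.94 Frad 3.03
```

Call:
{"op": "send_rows", "data": {
  "rows": [
    {"dx":0,"dy":0,"dz":0,"roll":0,"jaw":1}
  ]
}}

```text
time_s: 20.97
ee_pos: [0.4746, 0.0098, 0.1399]
eef_rot: [-3.14, -0.001, 2.277]
force: [-4.5, -0.1, 3.5]
grip_width: 0.0142
grip_force: 30.0
```

```bash
python3 -c "
from rep import *
lev()
for i in range(4): 
    camera('wrist'); lev()"
```

```text
t20.97 pos [0.4746 0.0098 0.1399] yaw 2.277 q [-0.06  0.2   1.8  -0.    1.14 -0.76] F [-4.47 -0.13  3.52] M [0.066 0.719 0.189] w0.0142 g30.0
   r 0.0904 nut -0.802 Ftan(ccw+) 3.48 Frad 2.81
t21.02 pos [0.4746 0.0098 0.1399] yaw 2.279 q [-0.06  0.2   1.8  -0.    1.14 -0.76] F [-4.55  0.9   2.82] M [0.07  0.794 0.157] w0.0143 g30.0
   r 0.0904 nut -0.802 Ftan(ccw+) 2.87 Frad 3.65
t21.07 pos [0.4746 0.0098 0.1399] yaw 2.280 q [-0.06  0.2   1.8   0.    1.14 -0.77] F [-4.01  0.51  3.47] M [0.153 0.79  0.113] w0.0143 g30.0
   r 0.0904 nut -0.802 Ftan(ccw+) 2.71 Frad 3.00
t21.12 pos [0.4747 0.0098 0.1399] yaw 2.280 q [-0.06  0.2   1.8   0.    1.14 -0.77] F [-4.98  1.22  3.52] M [0.286 0.862 0.163] w0.0143 g30.0
   r 0.0904 nut -0.802 Ftan(ccw+) 2.98 Frad 4.17
t21.17 pos [0.4746 0.0098 0.1399] yaw 2.280 q [-0.06  0.2   1.8   0.    1.14 -0.77] F [-4.98  1.97  2.96] M [0.336 1.037 0.172] w0.0140 g30.0
   r 0.0904 nut -0.802 Ftan(ccw+) 2.49 Frad 4.74
```

Counting the wrist twist (Mz/0.09), the equivalent push is about 10 N, which matches a bite near -0.25 rad. The nut is firmly tight, so I'll let go and retreat.

Call:
{"op": "send_rows", "data": {
  "rows": [
    {"dx":0,"dy":0,"dz":0,"roll":0,"jaw":-1},
    {"dx":0,"dy":0,"dz":0,"roll":0,"jaw":-1},
    {"dx":0,"dy":0,"dz":0,"roll":0,"jaw":-1},
    {"dx":0,"dy":0,"dz":0,"roll":0,"jaw":-1},
    {"dx":0,"dy":0,"dz":0,"roll":0,"jaw":-1},
    {"dx":0,"dy":0,"dz":-15,"roll":0,"jaw":-1},
    {"dx":0,"dy":0,"dz":-30,"roll":0,"jaw":-1},
    {"dx":0,"dy":0,"dz":-30,"roll":0,"jaw":-1},
    {"dx":0,"dy":0,"dz":-30,"roll":0,"jaw":-1},
    {"dx":15,"dy":0,"dz":0,"roll":0,"jaw":-1},
    {"dx":0,"dy":0,"dz":0,"roll":0,"jaw":-1},
    {"dx":0,"dy":0,"dz":0,"roll":0,"jaw":-1}
  ]
}}

```text
time_s: 22.17
ee_pos: [0.465, 0.0213, 0.2444]
eef_rot: [-3.141, -0.0, 2.28]
force: [0.7, -0.6, -0.7]
grip_width: 0.091
grip_force: 0.0
```

```bash
python3 - <<'E'
from rep import *
rep()
c,R,t=cam('wrist'); W=pts(c,R,t); f=c['frame'];d=(f.max(2)<70)
r=np.hypot(W[...,0]-.5335,W[...,1]+.0588); m=d&(W[...,2]>.15)&(W[...,2]<.18)&(abs(r-.09)<.014)
p=W[m]; 
if len(p):
  q=np.median(p,0); print(len(p),q,'nut',np.arctan2(q[1]+.0588,q[0]-.5335)%6.283-3.082)
s=camera('side')['frame']; cv2.imwrite('pics/end.png',cv2.resize(s[170:290,230:410][...,::-1],None,fx=4,fy=4,interpolation=2))
E
```

```text
t22.17 pos [0.465  0.0213 0.2444] yaw 2.280 q [-0.03  0.08  1.69 -0.    1.37 -0.74] F [ 0.73 -0.61 -0.67] M [ 0.011 -0.048 -0.012] w0.0910 g0.0
318 [ 0.46276089 -0.00074866  0.16970097] nut -0.6276075314653617
```

View pics/end.png

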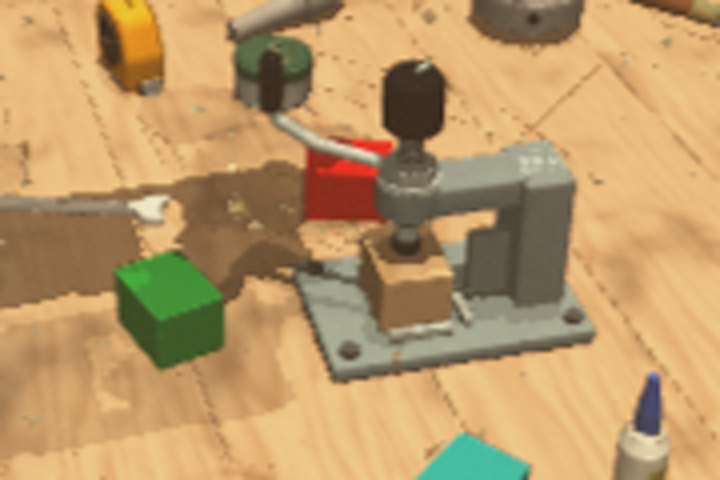

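The final view shows the foot on the block at (405,240), the block in its nest, and the tin, bottle and tape undisturbed. The lever sprang back slightly to about -0.63 rad and is held there. Handing in.

```bash
python3 -c "
from station import *
print(hand_in())"
```

```text
the job is handed in; nothing more can be done
None
```

I loosened the nut, screwed the foot down to an estimated 14–15 N on the block (fitted from noisy torque readings), re-tightened the nut at about 10 N, let go, and handed the job in at about 22 s. The lever sprang back about 0.17 rad on release, and no verdict came back.

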